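# Set out a socket lot by size for the sale

## Robot

A 6-joint arm with a two-finger parallel gripper is mounted at the origin on the work surface. World frame = base frame: x ahead of the robot, y to its left, z up, the work surface at z = 0. Lengths are in mm, angles in degrees, forces in N, time in s.
With the tool pointing down it reaches from about 350 to 850 mm from the base axis. Payload 8.1 kg.
Tool frame: the origin (TCP) lies on the centre line of the jaws, within the pads' length; the fingertips stand 11 mm ahead of it and the grasp point (between the pads) lies 8 mm behind it; z points along the fingers, y is the direction in which the jaws open and shut (so a half turn about z gives the same grasp; the last joint's range is limited). The gripper opens to 85 mm and grips with 20 to 120 N. Pads are 22 mm wide; open, the fingers measure 114 mm over their backs; the gripper's body (76 mm by 85 mm) begins 54 mm behind the grasp point. The pads swing forward as they close: fully open they stand 13 mm farther back than shut.
Start: joints at [-75.94, 7.471, 85.268, -0, 87.261, -4.893], TCP at [194.9, -567.468, 242.292] pointing down, gripper open.
Joint ranges: [-169.43, 169.43], [-51.17, 129.36], [1.28, 143.12], [-76.62, 256.62], [0, 156.53], [-152.29, 152.29]. Speed limits (degrees/s): [136.94, 136.94, 159.86, 180, 180, 180].

## Interface

Orientations are given as [roll, pitch, yaw] about the fixed x, y, z axes, in that order (R = Rz(yaw) Ry(pitch) Rx(roll)).
In Python, from bench import telemetry, viewer, r gives the robot as it stands.
- The arm moves only by the shell command python3 -m inch 'ROWS' [FORCE]. ROWS is JSON, a list of rows, each a list of 3 entries, a list of its own where there are three numbers: the shift along the tool's x, y, z in cm, then the turn, a rotation vector about the tool's x, y, z in rad, then the opening, from 0 (shut) to 1 (fully open). A call has 1 to 20 rows; each row is the pose to reach, as a shift and turn from the pose commanded when the call began, along the tool's axes at that moment; what a row does not reach only later rows make up. A row lasts 1/10 s, in which the tool goes at most 50 mm and 8.59 degrees, less where a joint would pass 70% of its speed; a pose out of reach is approached as far as the arm can. A call with a gripper value outside its range is refused whole. The fingers move at their own pace and stop on an object; FORCE is the grip in N (left out, the last holds). Time passes only in rows, so rows that repeat a pose let the fingers close. It gives the time, the measured TCP pose, the force and the opening at its end, in the units of the state.
- telemetry.sense(): the state, without advancing time (a new reading comes with each control period).
- viewer.snapshot(name): name is "scene" or "top" or "wrist"; returns the picture (420x560x3 uint8, red, green, blue); there is no depth.
- viewer.camera_model(name): a dict with "fx", "fy", "cx", "cy" (pixels), "cam_to_world" (4x4, takes a point from camera to world coordinates); the wrist camera has in their place "mount" (4x4, takes a point from camera to tool coordinates, whose origin is the TCP and whose axes are the flange's). Camera axes: x right, y down, z forward; pixel columns grow to the right and rows downward; lengths in mm; the calibration is good to about 2 mm. A picture is of the moment at which its call begins: read the wrist's pose just before it. camera_model takes no time and is no camera call.
- r.hand_in(): hands the job in, once; it reports no verdict.
The state is a dict: "time": time; "joint_pos": joint angles; "qd": joint speeds; "joint_efforts": joint torques, N m; "tool_pos": TCP position; "tcp_rot": TCP orientation; "ft_force": force on the tool from outside, world axes, zero at the start; "wrist_torque": the same for the moment, N m; "finger_gap": finger opening in mm.
Only numpy, scipy, OpenCV 4.12 (cv2) and the standard library are available. Lean on these libraries where they do the work, as an engineer would, in place of code of your own. Each camera call takes 0.05 s, during which the arm holds its last target.

## Task

Set the four steel sockets out on the row of cork mats for viewing, one in the middle of each mat, standing upright with the recess up, in order of size: the largest on the mat next to the lot-ticket stand with the white card, down to the smallest on the mat farthest from it. Do not tip a socket over on the way, and leave the amber glass jar standing where it is.

Things in the scene. Friction and masses are not known exactly. Their poses are not given: they have to be found in the camera images.
- socket_a_mid (a point): The smallest of four loose plain steel impact sockets: an upright round cylinder 28 mm in diameter and 50 mm high with a hexagonal recess in its top. It starts standing on the table in the near row; about 0.10 to 0.15 kg. The point is its centre, 25 mm above its underside; z is its axis, pointing up out of the recess.
- socket_b_mid (a point): The second smallest of four loose plain steel impact sockets: an upright round cylinder 37 mm in diameter and 58 mm high with a hexagonal recess in its top. It starts standing on the table in the near row; about 0.18 to 0.28 kg. The point is its centre, 29 mm above its underside; z is its axis, pointing up out of the recess.
- socket_c_mid (a point): The second largest of four loose plain steel impact sockets: an upright round cylinder 46 mm in diameter and 66 mm high with a hexagonal recess in its top. It starts standing on the table in the near row; about 0.29 to 0.45 kg. The point is its centre, 33 mm above its underside; z is its axis, pointing up out of the recess.
- socket_d_mid (a point): The largest of four loose plain steel impact sockets: an upright round cylinder 56 mm in diameter and 76 mm high with a hexagonal recess in its top. It starts standing on the table in the near row; about 0.46 to 0.72 kg. The point is its centre, 38 mm above its underside; z is its axis, pointing up out of the recess.
- mat_p_top (a point): One of four identical square cork mats, 66 x 66 mm, 3 mm thick, fixed in one row about 95 mm apart (each up to 8 mm off the line) on a plywood board (560 x 110 mm, 12 mm thick, fixed). Which of the four lies where in the row changes. The point is the centre of its upper face, 15 mm above the table; z up; x across the row, y along the row (to within 0.1 rad).
- mat_q_top (a point): One of four identical square cork mats, 66 x 66 mm, 3 mm thick, fixed in one row about 95 mm apart (each up to 8 mm off the line) on a plywood board (560 x 110 mm, 12 mm thick, fixed). Which of the four lies where in the row changes. The point is the centre of its upper face, 15 mm above the table; z up; x across the row, y along the row (to within 0.1 rad).
- mat_r_top (a point): One of four identical square cork mats, 66 x 66 mm, 3 mm thick, fixed in one row about 95 mm apart (each up to 8 mm off the line) on a plywood board (560 x 110 mm, 12 mm thick, fixed). Which of the four lies where in the row changes. The point is the centre of its upper face, 15 mm above the table; z up; x across the row, y along the row (to within 0.1 rad).
- mat_s_top (a point): One of four identical square cork mats, 66 x 66 mm, 3 mm thick, fixed in one row about 95 mm apart (each up to 8 mm off the line) on a plywood board (560 x 110 mm, 12 mm thick, fixed). Which of the four lies where in the row changes. The point is the centre of its upper face, 15 mm above the table; z up; x across the row, y along the row (to within 0.1 rad).
- ticket_foot (a point): The lot-ticket stand, fixed on the board at one end of the row of mats, about 95 mm beyond the end mat: a wooden foot 45 x 50 x 14 mm with a blank white card 46 x 55 mm leaning back at about 45 degrees on it, 56 mm high in all. At the other end is a plain small cardboard carton instead; which end is which changes. The point is the centre of its underside, 12 mm above the table.
- jar_mid (a point): A closed amber glass jar with a metal lid, 60 mm in diameter and 85 mm high, loose, standing upright among the sockets in the near row; it must stay. The point is its centre, 42.5 mm above its underside; z up.
Things that resemble listed ones, but are neither listed nor needed, are in the scene too. What is shaped like the part that bears socket_c_mid but blue or green is not meant.

How it is judged:
By the outcome, as a careful person would: the job done as asked, in the order asked, and still so for the second after the job is handed in, with the robot touching nothing.
It also fails if it takes over 96 s, if anything falls off the work surface, if the arm or the gripper's body presses on something with over 40 N, if the wrist force passes 120 N, or if a joint passes its speed limit or range.

## Working session

There is one attempt and no reset: what is moved stays moved. The work goes in short steps, Python scripts to look and compute and a shell command to move; the robot and the scene stay as the last step left them, time stands still between calls to the robot, and variables do not carry over. Pictures are saved under pics/ and viewed, and the job is handed in when it is done.

```bash
mkdir -p pics; ls; cat > h.py <<'E'
import numpy as np, cv2
from bench import telemetry, viewer, r
def snap(n,f):
    im=viewer.snapshot(n); cv2.imwrite('pics/'+f+'.png',im[:,:,::-1]); return im
E
python3 - <<'E'
from h import *
np.set_printoptions(precision=4,suppress=True)
print(telemetry.sense())
for n in ['scene','top','wrist']:
    snap(n,n+'0'); print(n,viewer.camera_model(n))
E
```

```text
pics
{'time': 0.0, 'joint_pos': array([-75.9381,   7.5154,  85.3301,   0.0019,  87.2622,  -4.894 ]), 'qd': array([ 0.0527, -0.0172, -0.0472,  0.1039,  0.1005,  0.0083]), 'joint_efforts': array([  0.0002, -56.9409, -50.0543,  -0.0002,   0.0151,  -0.    ]), 'tool_pos': array([ 194.7961, -566.9288,  241.2332]), 'tcp_rot': array([-179.8928,   -0.0111,   18.9559]), 'ft_force': array([-0.0389,  0.5605,  0.5467]), 'wrist_torque': array([0.0637, 0.0251, 0.0196]), 'finger_gap': 85.40725844688995}
scene {'fx': 475.1133825012306, 'fy': 475.1133825012306, 'cx': 279.31685073180444, 'cy': 208.65528350919604, 'cam_to_world': array([[  -0.1317,    0.5387,   -0.8322, 1289.9824],
       [   0.991 ,    0.0524,   -0.1229,  131.6943],
       [  -0.0226,   -0.8409,   -0.5408,  589.6758],
       [   0.    ,    0.    ,    0.    ,    1.    ]])}
top {'fx': 381.5314120366728, 'fy': 381.5314120366728, 'cx': 281.0796095024771, 'cy': 204.29706546622086, 'cam_to_world': array([[ -0.0985,  -0.975 ,   0.1993, 345.6784],
       [ -0.9951,   0.0959,  -0.0226,  -3.5549],
       [  0.003 ,  -0.2006,  -0.9797, 769.56  ],
       [  0.    ,   0.    ,   0.    ,   1.    ]])}
wrist {'fx': 325.0402284163916, 'fy': 325.0402284163916, 'cx': 282.18900347217414, 'cy': 208.6587785349552, 'mount': array([[  -0.0003,   -0.9657,   -0.2596,   64.74  ],
       [   1.    ,   -0.0007,    0.0014,   -0.0263],
       [  -0.0016,   -0.2596,    0.9657, -131.3805],
       [   0.    ,    0.    ,    0.    ,    1.    ]])}
```

View pics/scene0.png

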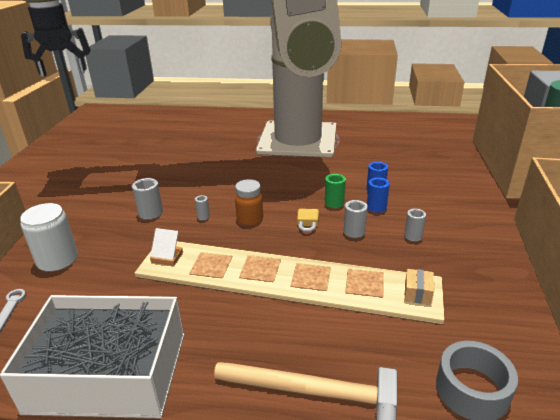

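View pics/top0.png

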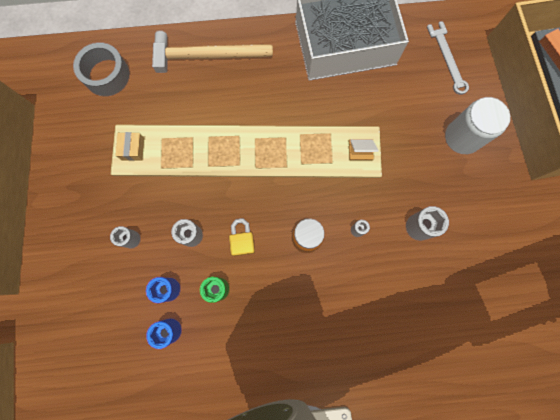

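View pics/wrist0.png

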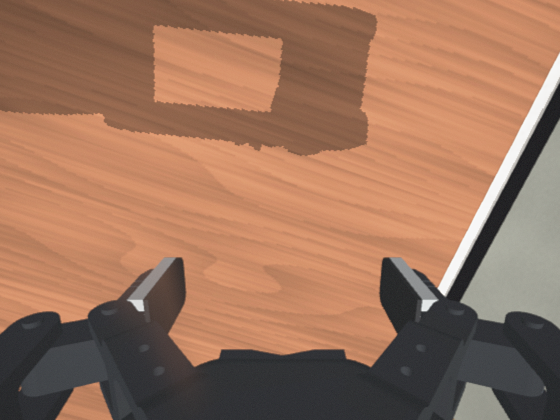

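The top view shows the ticket stand at the right end, (362,150), and the carton at (128,146). The mats are at (316,149), (270,153), (224,151) and (177,153). The sockets are D (432,222), A (362,228), C (184,232) and B (121,236), with the jar at (309,234) and a padlock at (241,240). I'll measure these in both views.

```bash
python3 - <<'E'
import cv2,numpy as np
t=cv2.imread('pics/top0.png'); s=cv2.imread('pics/scene0.png')
a=cv2.resize(t[195:265,95:225],None,fx=6,fy=6,interpolation=2)[:300]
b=cv2.resize(t[200:250,330:460],None,fx=6,fy=6,interpolation=2)
cv2.imwrite('pics/c1.png',np.vstack([a,b]))
a=cv2.resize(s[170:250,120:270],None,fx=5,fy=5,interpolation=2)[:300]
b=cv2.resize(s[190:250,290:440],None,fx=5,fy=5,interpolation=2)
cv2.imwrite('pics/c2.png',np.vstack([a,b]))
E
```

```text
(no output)
```

View pics/c1.png

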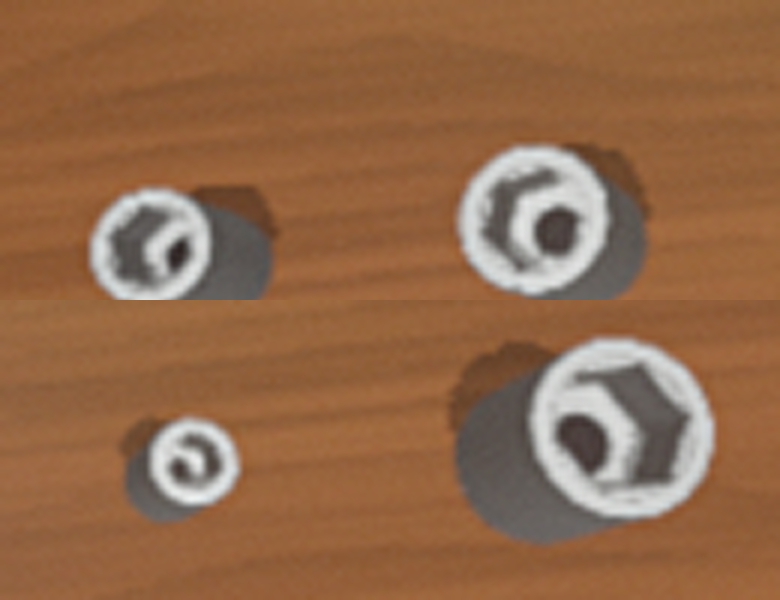

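View pics/c2.png

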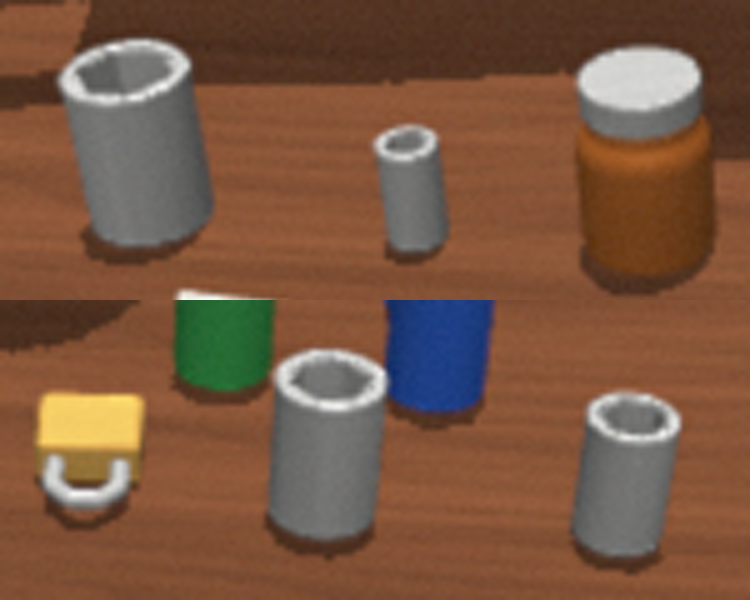

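The bright rims are distinct in both views, so I'll mask them and triangulate.

```bash
cat >> h.py <<'E'
def ray(n,u,v,T=None):
    m=viewer.camera_model(n); M=m['cam_to_world'] if T is None else T@m['mount']
    d=M[:3,:3]@np.array([(u-m['cx'])/m['fx'],(v-m['cy'])/m['fy'],1.]); return M[:3,3],d/np.linalg.norm(d)
def onz(n,u,v,z,T=None):
    o,d=ray(n,u,v,T); return o+d*(z-o[2])/d[2]
def tri(rays):
    A=np.zeros((3,3));b=np.zeros(3)
    for o,d in rays:
        P=np.eye(3)-np.outer(d,d);A+=P;b+=P@o
    p=np.linalg.solve(A,b); return p,max(np.linalg.norm((np.eye(3)-np.outer(d,d))@(p-o)) for o,d in rays)
def rim(im,box,thr,sat=40):
    x0,y0,x1,y1=box; c=im[y0:y1,x0:x1].astype(int)
    m=((c.min(2)>thr)&(c.max(2)-c.min(2)<sat)).astype(np.uint8)
    cs,_=cv2.findContours(m,cv2.RETR_EXTERNAL,cv2.CHAIN_APPROX_NONE)
    h=cv2.convexHull(max(cs,key=lambda k:len(k)))
    e=cv2.fitEllipse(h); return e[0][0]+x0,e[0][1]+y0,e[1]
def mats(im,seeds):
    hsv=cv2.cvtColor(im,cv2.COLOR_RGB2HSV); out=[]
    return hsv
E
python3 - <<'E'
from h import *
t=cv2.imread('pics/top0.png')[:,:,::-1]; s=cv2.imread('pics/scene0.png')[:,:,::-1]
for (x,y) in [(121,228),(135,240),(432,208),(415,235),(309,234)]: print('t',t[y,x])
for (x,y) in [(355,202),(355,220),(138,182),(150,200)]: print('s',s[y,x], s[y-1,x])
tb=dict(A=(345,212,380,245),B=(105,220,140,252),C=(165,212,205,250),D=(405,200,455,245),J=(288,212,332,256))
sb=dict(A=(188,190,215,225),B=(398,205,430,245),C=(338,195,372,240),D=(128,172,165,222),J=(230,175,268,200))
for k in tb:
    a=rim(t,tb[k],150); b=rim(s,sb[k],150)
    print(k,a,b); print(tri([ray('top',*a[:2]),ray('scene',*b[:2])]))
for p in [(316,149),(270,153),(224,151),(177,153),(345,140),(395,140)]: print(t[p[1],p[0]],cv2.cvtColor(np.ascontiguousarray(t[p[1]-3:p[1]+4,p[0]-3:p[0]+4]),cv2.COLOR_RGB2HSV).reshape(-1,3).mean(0))
for p in [(345,140),(248,150),(300,170)]: print(t[p[1],p[0]],cv2.cvtColor(np.ascontiguousarray(t[p[1]-3:p[1]+4,p[0]-3:p[0]+4]),cv2.COLOR_RGB2HSV).reshape(-1,3).mean(0))
for p in [(212,265),(260,268),(310,277),(365,283),(236,266),(285,275)]: print('s',cv2.cvtColor(np.ascontiguousarray(s[p[1]-2:p[1]+3,p[0]-2:p[0]+3]),cv2.COLOR_RGB2HSV).reshape(-1,3).mean(0))
E
```

```text
t [209 211 211]
t [91 87 85]
t [204 206 205]
t [102  96  94]
t [219 221 219]
s [141 139 139] [173 174 174]
s [118 118 118] [117 120 117]
s [151 151 148] [183 183 182]
s [112 112 111] [108 109 108]
A (361.9282398223877, 226.5617389678955, (13.489861488342285, 14.368016242980957)) (200.87913703918457, 198.17029190063477, (6.08704948425293, 12.064324378967285))
(array([ 433.81630269, -168.46070419,   49.92896319]), np.float64(0.6362337438244866))
B (119.72095394134521, 235.87660789489746, (18.12346649169922, 20.209985733032227)) (416.30850982666016, 213.224946975708, (9.679125785827637, 17.794458389282227))
(array([460.2175152 , 287.64907375,  56.57203688]), np.float64(0.8330774681414732))
C (183.46161651611328, 231.20298767089844, (23.456151962280273, 24.8208065032959)) (355.7663803100586, 205.67288303375244, (12.025012016296387, 21.644697189331055))
(array([456.01073243, 166.32636693,  64.69658752]), np.float64(0.6720810183004883))
D (433.1274871826172, 221.04125213623047, (28.310394287109375, 30.74671745300293)) (144.52736282348633, 184.2215280532837, (12.0382661819458, 25.3930778503
[... 285 characters left out ...]
005139,  84.18395366]), np.float64(0.5357309876152149))
[220 177 120] [ 17.04081633 116.         219.53061224]
[220 177 119] [ 17.10204082 115.67346939 218.81632653]
[224 182 123] [ 17.02040816 115.83673469 220.06122449]
[222 178 121] [ 17.02040816 115.83673469 219.73469388]
[236 229 175] [ 26.59183673  67.20408163 230.53061224]
[154 104  61] [ 13.6122449  152.08163265 153.97959184]
[236 229 175] [ 26.59183673  67.20408163 230.53061224]
[237 220 168] [ 24.          72.63265306 236.65306122]
[237 216 163] [ 22.89795918  75.24489796 236.34693878]
s [ 14.32 123.44 229.68]
s [ 14.6  122.16 233.6 ]
s [ 15.04 120.88 236.92]
s [ 15.   120.88 235.72]
s [ 23.76  75.8  249.88]
s [ 24.84  69.72 250.72]
```

Heights match the text: 49.9, 56.6, 64.7 and 75.1 mm. Next, the mats.

```bash
cat >> h.py <<'E'
def matfind(im,boxes):
    hsv=cv2.cvtColor(np.ascontiguousarray(im),cv2.COLOR_RGB2HSV); out=[]
    for x0,y0,x1,y1 in boxes:
        c=hsv[y0:y1,x0:x1]; m=((c[...,1]>95)&(c[...,0]<21)).astype(np.uint8)
        m=cv2.morphologyEx(m,cv2.MORPH_CLOSE,np.ones((3,3)))
        cs,_=cv2.findContours(m,cv2.RETR_EXTERNAL,cv2.CHAIN_APPROX_NONE)
        q=max(cs,key=cv2.contourArea); q4=cv2.approxPolyDP(cv2.convexHull(q),4,True)[:,0]+[x0,y0]
        M=cv2.moments(q); out.append((M['m10']/M['m00']+x0,M['m01']/M['m00']+y0,q4,cv2.contourArea(q)))
    return out
E
python3 - <<'E'
from h import *
np.set_printoptions(precision=1,suppress=True)
t=cv2.imread('pics/top0.png')[:,:,::-1]; s=cv2.imread('pics/scene0.png')[:,:,::-1]
T=matfind(t,[(298,130,338,168),(250,135,293,171),(203,133,245,170),(156,134,199,171)])
S=matfind(s,[(186,250,236,280),(238,252,285,284),(287,260,336,294),(340,265,390,300)])
for a,b in zip(T,S):
    p,e=tri([ray('top',*a[:2]),ray('scene',*b[:2])])
    print(a[:2],a[3],b[:2],b[3],'tri',p,e,'top15',onz('top',*a[:2],15),'scene15',onz('scene',*b[:2],15))
    c=np.array([onz('top',*q,15)[:2] for q in a[2]]); print(c.tolist(),cv2.minAreaRect(c.astype(np.float32)))
for p in [(350,140),(378,140),(376,160),(350,160)]: print(onz('top',*p,26))
for p in [(116,134),(139,134),(139,158),(116,158)]: print(onz('top',*p,50))
E
```

```text
(315.4867325198528, 148.29846988185164) 860.5 (210.6819287768193, 264.9130723291307) 753.5 tri [ 611.3 -104.    12.7] 0.32689810890204996 top15 [ 610.6 -104.    15. ] scene15 [ 614.  -102.7   15. ]
[[641.404491989307, -136.18833978614504], [579.805924029906, -134.7712402309324], [581.5669039724127, -72.55568933120956], [642.9049412672306, -75.08883204557284]] ((611.4810180664062, -104.53507232666016), (62.240474700927734, 61.61400604248047), 88.37870025634766)
(270.2073863636364, 152.56041666666667) 880.0 (260.70445910817836, 267.5704859028194) 833.5 tri [610.7  -8.2  14. ] 1.1615346519801297 top15 [610.5  -9.3  15. ] scene15 [611.8  -6.8  15. ]
[[639.3421612944347, -43.11217429273005], [578.3681048253161, -39.022052159586735], [584.6016050149032, 24.55633478217939], [645.2498483699969, 17.292176314556418]] ((611.8801879882812, -10.212955474853516), (63.883235931396484, 61.082191467285156), 84.40035247802734)
(223.538838612368, 150.8525641025641) 884.0 (310.6646942800789, 276.6723865877712) 845.0 tri [624.6  87.6  12.3] 0.5040694190495932 top15 [623.7  86.8  15. ] scene15 [627.6  88.
[... 194 characters left out ...]
.0727310180664), (61.80158615112305, 63.302528381347656), 86.5162124633789)
(176.76784358390282, 152.42634776006074) 878.0 (365.5558072798671, 280.0244676030811) 1103.5 tri [629.  185.1  16.8] 1.9491060490259433 top15 [629.7 183.6  15. ] scene15 [626.3 187.2  15. ]
[[660.4919001203234, 150.38155642242083], [597.2600618136637, 153.66586232845944], [601.3366083736498, 217.22433529899158], [664.1762228543787, 210.8087497987053]] ((630.8897094726562, 183.4188690185547), (63.68906021118164, 63.3123664855957), 86.33016967773438)
[ 617.7 -175.5   26. ]
[ 612.1 -233.    26. ]
[ 569.8 -222.5   26. ]
[ 574.9 -169.7   26. ]
[667.  293.9  50. ]
[662.5 248.2  50. ]
[612.2 249.5  50. ]
[616.6 294.5  50. ]
```

Order to place, from the ticket end (y negative): D on the mat at (611,-104), C on (611,-9), B on (624,87), A on (630,184). First I move above D with yaw 90, so the jaws open along world x.

```bash
cat > go.py <<'E'
import sys,json,numpy as np
# usage: go.py x y z yaw  X Y Z YAW
a=list(map(float,sys.argv[1:])); p=np.array(a[:3]);q=np.array(a[4:7]);t=np.radians(a[3])
c,s=np.cos(t),np.sin(t); R=np.array([[c,s,0],[s,-c,0],[0,0,-1]])
print('shift cm',np.round(R.T@(q-p)/10,2),'turn z',round(-np.radians(a[7]-a[3]),4))
E
python3 go.py 194.9 -567.468 242.292 18.955 428 -295 200 90
```

```text
shift cm [ 30.9  -18.2    4.23] turn z -1.24
```

```bash
python3 -m inch '[[[15,-9,1],[0,0,-0.6],1],[[30.9,-18.2,4.23],[0,0,-1.24],1],[[30.9,-18.2,4.23],[0,0,-1.24],1],[[30.9,-18.2,4.23],[0,0,-1.24],1],[[30.9,-18.2,4.23],[0,0,-1.24],1],[[30.9,-18.2,4.23],[0,0,-1.24],1],[[30.9,-18.2,4.23],[0,0,-1.24],1],[[30.9,-18.2,4.23],[0,0,-1.24],1],[[30.9,-18.2,4.23],[0,0,-1.24],1],[[30.9,-18.2,4.23],[0,0,-1.24],1],[[30.9,-18.2,4.23],[0,0,-1.24],1],[[30.9,-18.2,4.23],[0,0,-1.24],1],[[30.9,-18.2,4.23],[0,0,-1.24],1],[[30.9,-18.2,4.23],[0,0,-1.24],1],[[30.9,-18.2,4.23],[0,0,-1.24],1],[[30.9,-18.2,4.23],[0,0,-1.24],1]]'
python3 - <<'E'
from h import *
for i in range(3):
    s=telemetry.sense();print(s['tool_pos'],s['tcp_rot'],s['qd'])
    snap('wrist','wD%d'%i) if i<1 else 0
E
```

```text
time: 1.75
tool_pos: [427.9, -295.1, 200.0]
tcp_rot: [180.0, -0.0, 90.0]
ft_force: [0.4, -0.0, -0.0]
finger_gap: 85.5
[ 427.93656701 -295.11271133  199.99713789] [ 1.79998407e+02 -3.74206738e-04  8.99725491e+01] [ 0.05223343  0.02302868 -0.07364724  0.03367663  0.04875413  0.02172122]
[ 427.96798934 -295.06474295  199.99113052] [-1.79998726e+02  4.82878480e-04  8.99824974e+01] [ 0.13120987 -0.05312468 -0.0109665   0.03936794  0.00123895 -0.06946996]
[ 427.96798934 -295.06474295  199.99113052] [-1.79998726e+02  4.82878480e-04  8.99824974e+01] [ 0.13120987 -0.05312468 -0.0109665   0.03936794  0.00123895 -0.06946996]
```

View pics/wD0.png

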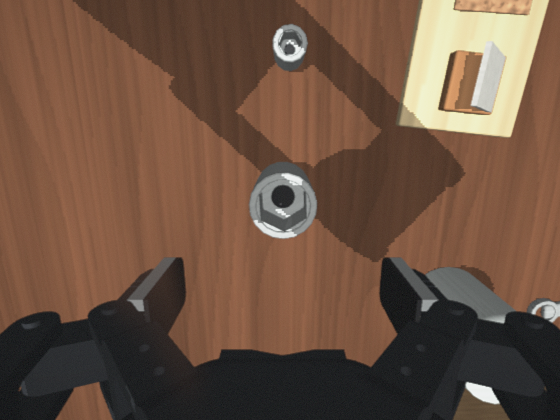

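The wrist view shows D's rim spanning about columns 249–317 and rows 172–238, centre (283,205). A is at (290,43), and the ticket stand is at upper right.

```bash
cat >> h.py <<'E'
def Tt(x,y,z,yaw):
    t=np.radians(yaw);c,s=np.cos(t),np.sin(t);T=np.eye(4);T[:3,:3]=[[c,s,0],[s,-c,0],[0,0,-1]];T[:3,3]=[x,y,z];return T
E
python3 - <<'E'
from h import *
im=cv2.imread('pics/wD0.png')[:,:,::-1]
print(im[150:245:3,283].tolist()); print(im[205,240:325:3].tolist())
T=Tt(428,-295.1,200,90)
for z in (75,76): print(onz('wrist',283,205,z,T))
e=rim(im,(235,155,330,250),85,25);print(e,onz('wrist',*e[:2],75.5,T))
e=rim(im,(270,15,310,75),85,25);print(e,onz('wrist',*e[:2],50,T))
E
```

```text
[[141, 97, 71], [105, 73, 54], [93, 66, 51], [92, 63, 49], [80, 79, 77], [82, 84, 83], [84, 86, 86], [81, 83, 83], [221, 225, 224], [157, 162, 160], [146, 150, 148], [144, 149, 146], [42, 42, 44], [41, 42, 45], [42, 42, 45], [44, 45, 44], [38, 39, 40], [41, 44, 42], [40, 41, 43], [58, 60, 59], [152, 156, 156], [238, 239, 238], [147, 149, 149], [93, 98, 97], [80, 82, 82], [80, 83, 81], [81, 83, 82], [129, 133, 131], [227, 230, 229], [219, 222, 222], [141, 94, 69], [143, 98, 72]]
[[144, 98, 71], [143, 98, 71], [135, 91, 67], [124, 116, 109], [147, 151, 149], [128, 130, 130], [145, 148, 147], [73, 76, 75], [147, 151, 149], [147, 150, 149], [147, 151, 150], [147, 150, 148], [57, 58, 59], [40, 38, 42], [37, 38, 39], [39, 39, 42], [42, 42, 43], [140, 144, 142], [149, 153, 152], [152, 155, 154], [150, 152, 152], [126, 129, 129], [113, 116, 116], [136, 140, 138], [144, 147, 147], [143, 147, 145], [86, 60, 45], [90, 64, 51], [83, 58, 43]]
[ 427.99494794 -296.01007391   75.        ]
[ 427.99254632 -295.75220662   76.        ]
(282.571590423584, 204.92719650268555, (66.40603637695312, 67.82244110107422)) [ 427.64548183 -295.8199258    75.5       ]
(289.43533515930176, 42.83037567138672, (35.18138122558594, 38.485252380371094)) [ 433.08287278 -170.47492174   50.        ]
```

```bash
python3 -m inch '[[[-0.05,0,3],[0,0,0],1],[[-0.05,0,6],[0,0,0],1],[[-0.05,0,9],[0,0,0],1],[[-0.05,0,12],[0,0,0],1],[[-0.05,0,14],[0,0,0],1],[[-0.05,0,15.5],[0,0,0],1],[[-0.05,0,16.4],[0,0,0],1],[[-0.05,0,16.4],[0,0,0],1],[[-0.05,0,16.4],[0,0,0],0.6],[[-0.05,0,16.4],[0,0,0],0.5],[[-0.05,0,16.4],[0,0,0],0.4],[[-0.05,0,16.4],[0,0,0],0.4],[[-0.05,0,16.4],[0,0,0],0.4],[[-0.05,0,16.4],[0,0,0],0.4],[[-0.05,0,16.4],[0,0,0],0.4],[[-0.05,0,16.4],[0,0,0],0.4]]' 60
```

```text
time: 3.4
tool_pos: [428.6, -296.2, 37.9]
tcp_rot: [179.9, 0.1, 90.0]
ft_force: [-4.3, 2.1, 7.4]
finger_gap: 54.4
```

```bash
python3 -m inch '[[[0,0,-0.5],[0,0,0],0.4],[[0,0,-1],[0,0,0],0.4],[[0,0,-2],[0,0,0],0.4],[[0,0,-4],[0,0,0],0.4],[[0,0,-6.5],[0,0,0],0.4],[[0,0,-9],[0,0,0],0.4],[[0,0,-11],[0,0,0],0.4],[[0,0,-12],[0,0,0],0.4],[[0,0,-12],[0,0,0],0.4]]'
python3 - <<'E'
from h import *
print({k:v for k,v in telemetry.sense().items() if k in('tool_pos','ft_force','finger_gap','wrist_torque')})
snap('wrist','wD2')
E
python3 go.py 428 -295.6 156 90 611.3 -103.9 156 92
```

```text
time: 4.3
tool_pos: [428.9, -296.2, 158.0]
tcp_rot: [179.8, 0.1, 90.0]
ft_force: [-1.0, 0.4, -5.6]
finger_gap: 54.3
{'tool_pos': array([ 428.93202991, -296.20682794,  157.99922639]), 'ft_force': array([-0.96958007,  0.37323108, -5.5652057 ]), 'wrist_torque': array([-0.00662886, -0.04585329,  0.00129193]), 'finger_gap': 54.2662830219365}
shift cm [19.17 18.33  0.  ] turn z -0.0349
```

View pics/wD2.png

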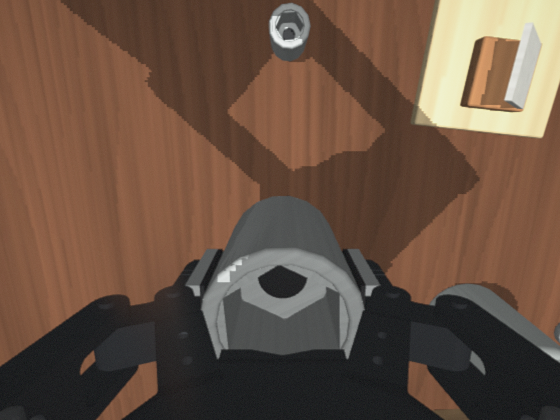

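```bash
python3 - <<'E'
from h import *
im=cv2.imread('pics/wD2.png')[:,:,::-1]
e=rim(im,(260,0,320,62),85,25);print(e)
print(onz('wrist',*e[:2],50,Tt(428,-295.6,156,90)),onz('wrist',*e[:2],50,Tt(428.9,-296.2,158,90)))
s=telemetry.sense();print(s['joint_pos'],s['tool_pos'],s['qd'])
E
```

```text
(288.8721733093262, 25.73271369934082, (41.45795822143555, 46.0755729675293))
[ 431.76450591 -170.04434877   50.        ] [ 432.7014552  -170.13585597   50.        ]
[-4.02661109e+01 -1.62952243e+00  1.03800191e+02  8.91549733e-04
  7.77650209e+01 -4.02674936e+01] [ 428.26176232 -295.65099229  156.36525757] [ 0.05058462  1.22924954  1.76356804 -0.02309639 -0.39742651  0.09428934]
```

The arm is settling onto the commanded pose, and the force reading of 5.6 N matches D's weight. Next I move short of mat 1 to look at the mats with the wrist camera.

```bash
python3 -m inch '[[[1,2,0],[0,0,0],0.4],[[2.5,5,0],[0,0,0],0.4],[[4,8,0],[0,0,0],0.4],[[5.5,11,0],[0,0,0],0.4],[[7,14,0],[0,0,0],0.4],[[8.5,16.5,0],[0,0,0],0.4],[[9.6,18.3,0],[0,0,0],0.4],[[9.6,18.3,0],[0,0,0],0.4],[[9.6,18.3,0],[0,0,0],0.4],[[9.6,18.3,0],[0,0,0],0.4]]'
python3 - <<'E'
from h import *
print({k:v for k,v in telemetry.sense().items() if k in('tool_pos','tcp_rot','ft_force','finger_gap')})
snap('wrist','wm')
E
```

```text
time: 5.35
tool_pos: [609.7, -199.7, 154.5]
tcp_rot: [-179.9, -0.0, 90.0]
ft_force: [-0.6, -0.5, -5.9]
finger_gap: 53.9
{'tool_pos': array([ 609.74672646, -199.69027104,  154.50893077]), 'tcp_rot': array([-1.79855167e+02, -3.72694397e-02,  8.99747526e+01]), 'ft_force': array([-0.57103724, -0.4868916 , -5.87342481]), 'finger_gap': 53.92733980557281}
```

View pics/wm.png

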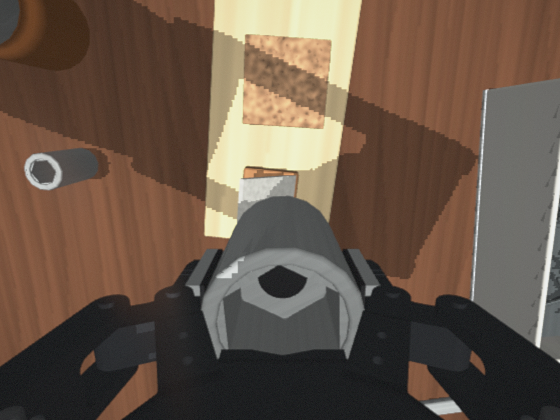

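The wrist view shows mat 1, with corners near (247,34), (331,41), (323,129) and (243,122). The ticket stand is in front of it, partly behind the held socket.

```bash
python3 - <<'E'
from h import *
np.set_printoptions(precision=1,suppress=True)
T=Tt(609.75,-199.7,154.5,90)
C=np.array([onz('wrist',*p,15,T)[:2] for p in [(247,34.5),(331,41),(323.5,129),(243,122.5)]]);print(C,C.mean(0),np.linalg.norm(C-np.roll(C,1,0),axis=1))
s=telemetry.sense();print(s['tool_pos'])
E
```

```text
[[ 582.6  -71.6]
 [ 646.1  -76. ]
 [ 642.5 -140.8]
 [ 577.5 -135.7]] [ 612.2 -106. ] [64.3 63.7 64.9 65.2]
[ 609.9 -199.9  155. ]
```

```bash
python3 -m inch '[[[2,0,0],[0,0,0],0.4],[[4,0,0],[0,0,0],0.4],[[6,0.1,0],[0,0,0],0.4],[[8,0.1,0],[0,0,0],0.4],[[9.5,0.1,0],[0,0,0],0.4],[[9.5,0.1,0],[0,0,0],0.4],[[9.5,0.1,3],[0,0,0],0.4],[[9.5,0.1,6],[0,0,0],0.4],[[9.5,0.1,8],[0,0,0],0.4],[[9.5,0.1,9],[0,0,0],0.4],[[9.5,0.1,9],[0,0,0],0.4],[[9.5,0.1,9],[0,0,0],0.4],[[9.5,0.1,9],[0,0,0],0.4],[[9.5,0.1,9],[0,0,0],0.4],[[9.5,0.1,9],[0,0,0],0.4]]'
python3 - <<'E'
from h import *
s=snap('scene','sD');snap('top','tD')
cv2.imwrite('pics/sDz.png',cv2.resize(s[180:300,130:330],None,fx=4,fy=4)[:,:,::-1])
print(telemetry.sense()['tool_pos'])
E
```

```text
time: 6.9
tool_pos: [612.7, -104.7, 67.1]
tcp_rot: [179.9, 0.0, 90.0]
ft_force: [-1.3, -0.5, -5.7]
finger_gap: 54.1
[ 612.33922226 -104.552429     66.57045405]
```

View pics/sDz.png

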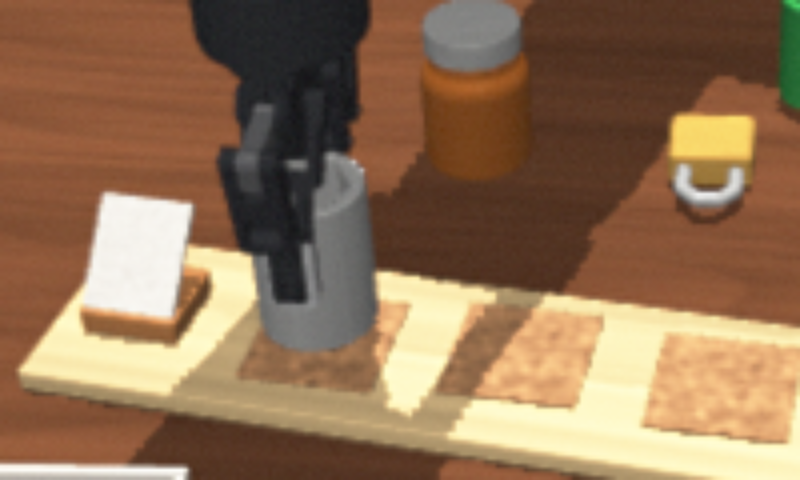

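D hangs about 13 mm above mat 1 and looks centred. I'll lower it slowly while watching the force.

```bash
python3 -m inch '[[[0,0,0.5],[0,0,0],0.4],[[0,0,1],[0,0,0],0.4],[[0,0,1],[0,0,0],0.4],[[0,0,1.2],[0,0,0],0.4],[[0,0,1.2],[0,0,0],0.4],[[0,0,1.2],[0,0,0],0.4]]'
```

```text
time: 7.6
tool_pos: [612.1, -104.5, 54.0]
tcp_rot: [-180.0, -0.0, 90.0]
ft_force: [-0.1, 0.4, -6.5]
finger_gap: 54.1
```

```bash
python3 -m inch '[[[0,0,0.1],[0,0,0],0.4],[[0,0,0.15],[0,0,0],0.4],[[0,0,0.15],[0,0,0],0.4],[[0,0,0.15],[0,0,0],0.4]]'
```

```text
time: 8.0
tool_pos: [612.3, -104.5, 53.0]
tcp_rot: [180.0, 0.0, 90.0]
ft_force: [-2.1, 0.5, -1.0]
finger_gap: 54.2
```

Contact: the force rose from -6.5 to -1 N. Release and lift.

```bash
python3 -m inch '[[[0,0,0.05],[0,0,0],0.4],[[0,0,0.05],[0,0,0],0.7],[[0,0,0.05],[0,0,0],0.85],[[0,0,0.05],[0,0,0],1],[[0,0,0.05],[0,0,0],1],[[0,0,0.05],[0,0,0],1],[[0,0,0.05],[0,0,0],1],[[0,0,-2],[0,0,0],1],[[0,0,-5],[0,0,0],1],[[0,0,-8],[0,0,0],1],[[0,0,-11],[0,0,0],1],[[0,0,-14],[0,0,0],1],[[0,0,-14],[0,0,0],1]]'
python3 - <<'E'
from h import *
snap('wrist','wD4'); print(telemetry.sense()['tool_pos'])
E
```

```text
time: 9.3
tool_pos: [614.9, -105.2, 198.6]
tcp_rot: [179.5, 0.1, 90.0]
ft_force: [0.5, 0.2, 0.6]
finger_gap: 85.4
[ 613.84064295 -104.95048353  195.86417224]
```

View pics/wD4.png

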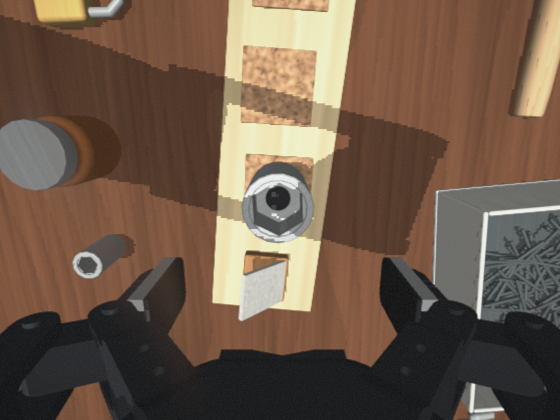

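D stands on mat 1, its rim centred near (278,207). Next, C.

```bash
python3 -m inch '[[[2,-1,0],[0,0,0],1],[[5.5,-3.2,0],[0,0,0],1],[[9,-5.2,0],[0,0,0],1],[[13,-7.5,0],[0,0,0],1],[[17,-9.8,0],[0,0,0],1],[[21,-12.1,0],[0,0,0],1],[[24,-13.9,0],[0,0,0],1],[[26,-15,0],[0,0,0],1],[[27,-15.6,0],[0,0,0],1],[[27,-15.6,0],[0,0,0],1],[[27,-15.6,0],[0,0,0],1],[[27,-15.6,0],[0,0,0],1],[[27,-15.6,0],[0,0,0],1],[[27,-15.6,0],[0,0,0],1]]'
python3 - <<'E'
from h import *
p=telemetry.sense()['tool_pos']
im=snap('wrist','wC0'); print(p); T=Tt(*p,90)
e=rim(im,(230,140,340,270),85,25);print(e,onz('wrist',*e[:2],65.5,T))
E
```

```text
time: 10.75
tool_pos: [456.4, 164.8, 192.4]
tcp_rot: [-180.0, 0.0, 89.9]
ft_force: [0.0, -0.8, 0.0]
finger_gap: 85.2
[456.4099261  164.83307776 192.40188802]
(282.3072319030762, 201.72078704833984, (54.082740783691406, 55.25129318237305)) [455.84206745 166.20340314  65.5       ]
```

View pics/wC0.png

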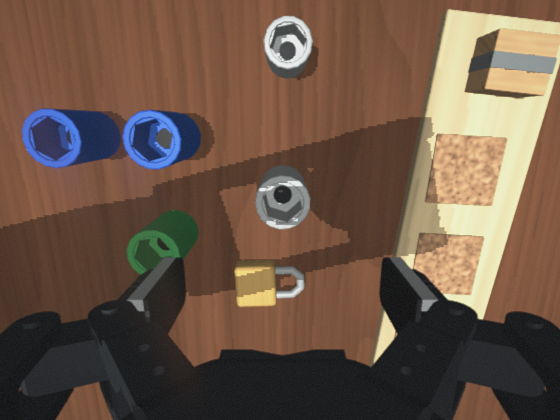

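C is at (456,166), which agrees with the fixed cameras. Descend and grip.

```bash
python3 -m inch '[[[0.13,0,3],[0,0,0],1],[[0.13,0,6],[0,0,0],1],[[0.13,0,9],[0,0,0],1],[[0.13,0,12],[0,0,0],1],[[0.13,0,14],[0,0,0],1],[[0.13,0,15.5],[0,0,0],1],[[0.13,0,16.2],[0,0,0],1],[[0.13,0,16.2],[0,0,0],1],[[0.13,0,16.2],[0,0,0],1],[[0.13,0,16.2],[0,0,0],0.6],[[0.13,0,16.2],[0,0,0],0.5],[[0.13,0,16.2],[0,0,0],0.4],[[0.13,0,16.2],[0,0,0],0.3],[[0.13,0,16.2],[0,0,0],0.3],[[0.13,0,16.2],[0,0,0],0.3],[[0.13,0,16.2],[0,0,0],0.3],[[0.13,0,16.2],[0,0,0],0.3],[[0.13,0,16.2],[0,0,0],0.3]]' 50
```

```text
time: 12.6
tool_pos: [456.6, 167.0, 31.5]
tcp_rot: [179.9, -0.0, 90.0]
ft_force: [-1.7, -0.4, 5.8]
finger_gap: 43.1
```

```bash
python3 -m inch '[[[0,0,-0.5],[0,0,0],0.3],[[0,0,-1],[0,0,0],0.3],[[0,0,-2],[0,0,0],0.3],[[0,0,-4],[0,0,0],0.3],[[0,0,-6.5],[0,0,0],0.3],[[0,0,-9],[0,0,0],0.3],[[0,0,-11],[0,0,0],0.3],[[0,0,-13],[0,0,0],0.3],[[0,0,-13],[0,0,0],0.3],[[0,0,-13],[0,0,0],0.3]]'
python3 - <<'E'
from h import *
np.set_printoptions(precision=1,suppress=True)
im=cv2.imread('pics/wD4.png')[:,:,::-1]; T=Tt(614.5,-105.1,197.5,90)
m=matfind(im,[(230,40,322,132)])[0]; print(m[:2],m[2].tolist(),onz('wrist',*m[:2],15,T))
C=np.array([onz('wrist',*p,15,T)[:2] for p in m[2]]);print(C,C.mean(0))
e=rim(im,(235,165,320,250),85,25);print('D',e,onz('wrist',*e[:2],90.5,T))
im=cv2.imread('pics/wC0.png')[:,:,::-1]; T=Tt(456.4,164.8,192.4,90)
m=matfind(im,[(420,125,515,215)])[0]; print(m[:2],m[2].tolist(),onz('wrist',*m[:2],15,T))
C=np.array([onz('wrist',*p,15,T)[:2] for p in m[2]]);print(C,C.mean(0))
t=snap('top','t2')
T2=matfind(t,[(250,135,293,171),(203,133,245,170),(156,134,199,171)]); print([onz('top',*a[:2],15) for a in T2])
print(telemetry.sense())
E
```

```text
time: 13.6
tool_pos: [456.2, 166.9, 160.7]
tcp_rot: [179.9, -0.0, 90.0]
ft_force: [-0.6, 0.1, -3.9]
finger_gap: 43.3
(277.17928375708914, 85.50089211750462) [[244, 46], [315, 51], [308, 126], [241, 121]] [609.3  -8.9  15. ]
[[580.2  23.9]
 [642.9  19.8]
 [638.  -44.5]
 [575.4 -40. ]] [609.1 -10.2]
D (276.3448677062988, 205.11987686157227, (70.43391418457031, 77.17525482177734)) [ 609.4 -101.5   90.5]
(464.7553730625532, 169.29793215699328) [[438, 134], [506, 139], [490, 205], [426, 201]] [629.7 185.5  15. ]
[[600.1 218.3]
 [663.9 213.7]
 [659.6 150.3]
 [596.3 154.4]] [630.  184.2]
[array([610.5,  -9.3,  15. ]), array([623.5,  86.9,  15. ]), array([629.4, 183.4,  15. ])]
{'time': 13.65, 'joint_pos': array([ 14. ,  -7.4, 108.9,   0. ,  78.6,  14. ]), 'qd': array([-0.1,  0.9,  0.8, -0. ,  0. , -0. ]), 'joint_efforts': array([ -0. , -44.5, -51.5,  -0. ,  -0. ,  -0. ]), 'tool_pos': array([455.5, 166.7, 159.7]), 'tcp_rot': array([-179.9,    0. ,   90. ]), 'ft_force': array([-0.2, -0.8, -4.4]), 'wrist_torque': array([-0., -0.,  0.]), 'finger_gap': 43.47060018141528}
```

View pics/t2.png

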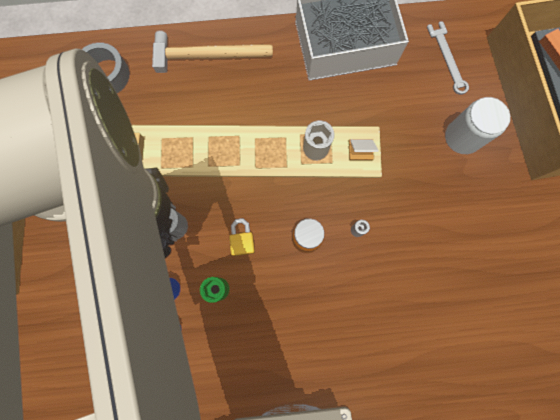

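```bash
python3 - <<'E'
from h import *
t=cv2.imread('pics/t2.png')[:,:,::-1]
e=rim(t,(298,115,340,165),120);print(e,onz('top',*e[:2],91))
E
python3 -m inch '[[[-1,1,0],[0,0,0],0.3],[[-3.5,3,0],[0,0,0],0.3],[[-6,5.3,0],[0,0,0],0.3],[[-9,8,0],[0,0,0],0.3],[[-12,10.6,0],[0,0,0],0.3],[[-14.5,12.8,0],[0,0,0],0.3],[[-16.5,14.6,0],[0,0,0],0.3],[[-17.5,15.5,0],[0,0,0],0.3],[[-17.5,15.5,0],[0,0,0],0.3],[[-17.5,15.5,0],[0,0,0],0.3],[[-17.5,15.5,3],[0,0,0],0.3],[[-17.5,15.5,6],[0,0,0],0.3],[[-17.5,15.5,8.5],[0,0,0],0.3],[[-17.5,15.5,10],[0,0,0],0.3],[[-17.5,15.5,10],[0,0,0],0.3],[[-17.5,15.5,10],[0,0,0],0.3],[[-17.5,15.5,10],[0,0,0],0.3],[[-17.5,15.5,10],[0,0,0],0.3]]'
python3 - <<'E'
from h import *
s=snap('scene','sC')
cv2.imwrite('pics/sCz.png',cv2.resize(s[180:300,130:330],None,fx=4,fy=4)[:,:,::-1])
print(telemetry.sense()['tool_pos'])
E
```

```text
(319.2319927215576, 134.13532066345215, (28.001028060913086, 29.37731170654297)) [ 611.15561581 -104.19608261   91.        ]
time: 15.45
tool_pos: [612.4, -8.2, 62.5]
tcp_rot: [179.8, 0.0, 90.0]
ft_force: [0.5, 0.2, -3.4]
finger_gap: 43.3
[612.12655995  -8.24117038  62.12243691]
```

View pics/sCz.png

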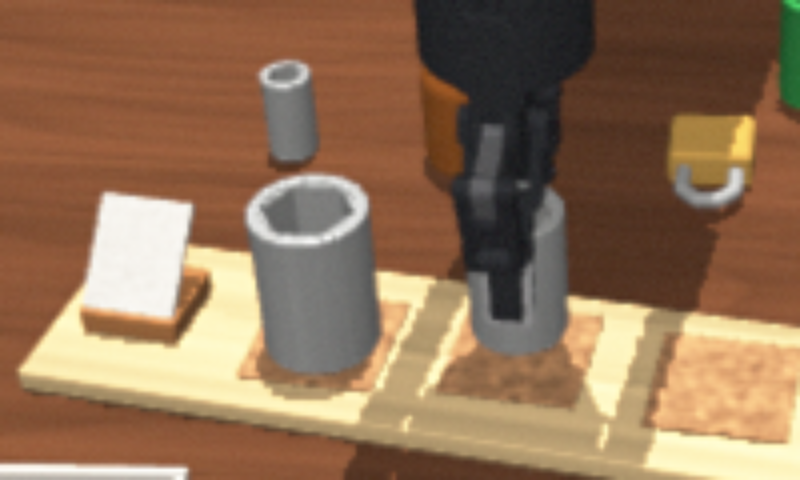

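D's rim is at (611.2,-104.2) and its mat at (610.6,-104.0), so it is centred. C hangs over mat 2; lower it.

```bash
python3 -m inch '[[[0,-0.05,0.6],[0,0,0],0.3],[[0,-0.05,1.1],[0,0,0],0.3],[[0,-0.05,1.2],[0,0,0],0.3],[[0,-0.05,1.25],[0,0,0],0.3],[[0,-0.05,1.25],[0,0,0],0.3],[[0,-0.05,1.25],[0,0,0],0.3]]'
```

```text
time: 16.1
tool_pos: [610.7, -8.2, 48.1]
tcp_rot: [180.0, 0.0, 90.0]
ft_force: [-0.3, -0.3, -2.7]
finger_gap: 43.7
```

```bash
python3 -m inch '[[[0,0,0.1],[0,0,0],0.3],[[0,0,0.15],[0,0,0],0.3],[[0,0,0.15],[0,0,0],0.3],[[0,0,0.15],[0,0,0],0.3]]'
```

```text
time: 16.5
tool_pos: [610.6, -8.2, 46.6]
tcp_rot: [180.0, 0.0, 90.0]
ft_force: [-0.5, -0.4, -2.5]
finger_gap: 43.4
```

```bash
python3 -m inch '[[[0,0,0.08],[0,0,0],0.3],[[0,0,0.08],[0,0,0],0.3],[[0,0,0.08],[0,0,0],0.3]]'
```

```text
time: 16.8
tool_pos: [610.7, -8.2, 46.5]
tcp_rot: [180.0, 0.0, 90.0]
ft_force: [-5.1, -1.2, 4.7]
finger_gap: 43.6
```

Contact. Release, lift, and move towards B.

```bash
python3 -m inch '[[[0,0,0],[0,0,0],0.6],[[0,0,0],[0,0,0],0.75],[[0,0,0],[0,0,0],0.9],[[0,0,0],[0,0,0],1],[[0,0,0],[0,0,0],1],[[0,0,0],[0,0,0],1],[[0,0,0],[0,0,0],1],[[0,0,-2],[0,0,0],1],[[0,0,-5],[0,0,0],1],[[0,0,-8],[0,0,0],1],[[0,0,-11],[0,0,0],1],[[0,0,-14],[0,0,0],1],[[0,0,-14],[0,0,0],1],[[0,0,-14],[0,0,0],1]]'
python3 go.py 611.4 -8.9 185.6 90 460 287 180 90
```

```text
time: 18.2
tool_pos: [611.2, -8.2, 186.7]
tcp_rot: [179.9, 0.0, 90.0]
ft_force: [0.2, -0.1, -1.0]
finger_gap: 85.5
shift cm [ 29.59 -15.14   0.56] turn z -0.0
```

```bash
python3 -m inch '[[[2,-1,0],[0,0,0],1],[[6,-3,0],[0,0,0],1],[[10,-5,0],[0,0,0],1],[[14,-7.2,0],[0,0,0],1],[[18,-9.3,0],[0,0,0],1],[[22,-11.3,0],[0,0,0],1],[[25.5,-13.1,0],[0,0,0],1],[[28,-14.4,0.5],[0,0,0],1],[[29.5,-15.1,0.5],[0,0,0],1],[[29.5,-15.1,0.5],[0,0,0],1],[[29.5,-15.1,0.5],[0,0,0],1],[[29.5,-15.1,0.5],[0,0,0],1],[[29.5,-15.1,0.5],[0,0,0],1],[[29.5,-15.1,0.5],[0,0,0],1],[[29.5,-15.1,0.5],[0,0,0],1]]'
python3 - <<'E'
from h import *
p=telemetry.sense()['tool_pos']
im=snap('wrist','wB0'); print(p); T=Tt(*p,90)
e=rim(im,(230,130,340,250),85,25);print(e,onz('wrist',*e[:2],57.5,T))
E
```

```text
time: 19.7
tool_pos: [459.9, 286.3, 180.7]
tcp_rot: [180.0, -0.0, 89.9]
ft_force: [-1.1, -0.6, 0.4]
finger_gap: 85.5
[459.86551028 286.32999123 180.74537637]
(283.06877517700195, 198.86551666259766, (44.955596923828125, 53.47499084472656)) [459.91014449 290.97060771  57.5       ]
```

View pics/wB0.png

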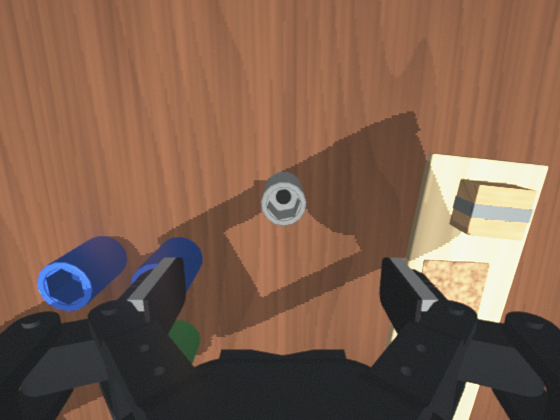

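B's rim is centred at about (283,202.5), which puts it at roughly (460,288).

```bash
python3 -m inch '[[[0.15,0,3],[0,0,0],1],[[0.15,0,6],[0,0,0],1],[[0.15,0,9],[0,0,0],1],[[0.15,0,12],[0,0,0],1],[[0.15,0,14],[0,0,0],1],[[0.15,0,15],[0,0,0],1],[[0.15,0,15.5],[0,0,0],1],[[0.15,0,15.5],[0,0,0],1],[[0.15,0,15.5],[0,0,0],1],[[0.15,0,15.5],[0,0,0],0.5],[[0.15,0,15.5],[0,0,0],0.4],[[0.15,0,15.5],[0,0,0],0.3],[[0.15,0,15.5],[0,0,0],0.2],[[0.15,0,15.5],[0,0,0],0.2],[[0.15,0,15.5],[0,0,0],0.2],[[0.15,0,15.5],[0,0,0],0.2],[[0.15,0,15.5],[0,0,0],0.2],[[0.15,0,15.5],[0,0,0],0.2]]' 40
python3 -m inch '[[[0,0,-0.5],[0,0,0],0.2],[[0,0,-1],[0,0,0],0.2],[[0,0,-2],[0,0,0],0.2],[[0,0,-4],[0,0,0],0.2],[[0,0,-6.5],[0,0,0],0.2],[[0,0,-9],[0,0,0],0.2],[[0,0,-11],[0,0,0],0.2],[[0,0,-13],[0,0,0],0.2],[[0,0,-13],[0,0,0],0.2],[[0,0,-13],[0,0,0],0.2],[[0,0,-13],[0,0,0],0.2],[[0,0,-13],[0,0,0],0.2]]'
```

```text
time: 21.55
tool_pos: [460.1, 288.5, 26.5]
tcp_rot: [179.9, -0.0, 90.0]
ft_force: [-0.3, -1.8, 6.0]
finger_gap: 35.7
time: 22.75
tool_pos: [458.6, 287.9, 154.0]
tcp_rot: [-179.9, 0.1, 90.0]
ft_force: [-0.4, -0.0, -3.0]
finger_gap: 36.1
```

```bash
python3 -m inch '[[[-1,1,0],[0,0,0],0.2],[[-3.5,3,0],[0,0,0],0.2],[[-6.5,5.3,0],[0,0,0],0.2],[[-10,8.2,0],[0,0,0],0.2],[[-13.5,11,0],[0,0,0],0.2],[[-16.5,13.5,0],[0,0,0],0.2],[[-19,15.6,0],[0,0,0],0.2],[[-20.1,16.4,0],[0,0,0],0.2],[[-20.1,16.4,0],[0,0,0],0.2],[[-20.1,16.4,0],[0,0,0],0.2],[[-20.1,16.4,3],[0,0,0],0.2],[[-20.1,16.4,6],[0,0,0],0.2],[[-20.1,16.4,8.5],[0,0,0],0.2],[[-20.1,16.4,10],[0,0,0],0.2],[[-20.1,16.4,10],[0,0,0],0.2],[[-20.1,16.4,10],[0,0,0],0.2],[[-20.1,16.4,10],[0,0,0],0.2],[[-20.1,16.4,10],[0,0,0],0.2]]'
python3 - <<'E'
from h import *
s=snap('scene','sB');t=snap('top','tB')
cv2.imwrite('pics/sBz.png',np.vstack([cv2.resize(s[200:300,180:380],None,fx=3,fy=3),cv2.resize(t[110:200,180:380],None,fx=3,fy=3)])[:,:,::-1])
print(telemetry.sense()['tool_pos'])
E
```

```text
time: 24.55
tool_pos: [624.9, 87.5, 57.7]
tcp_rot: [179.8, -0.0, 90.0]
ft_force: [-0.1, -0.3, -2.9]
finger_gap: 36.5
[624.4226111   87.37472609  57.08861412]
```

View pics/sBz.png

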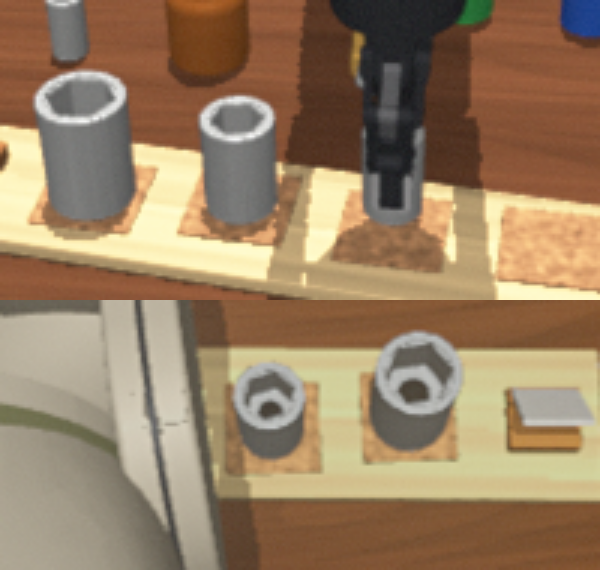

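C and D stand upright on their mats; lower B.

```bash
python3 -m inch '[[[0,0,0.6],[0,0,0],0.2],[[0,0,1.1],[0,0,0],0.2],[[0,0,1.3],[0,0,0],0.2],[[0,0,1.3],[0,0,0],0.2],[[0,0,1.3],[0,0,0],0.2],[[0,0,1.3],[0,0,0],0.2]]'
```

```text
time: 25.25
tool_pos: [623.6, 87.3, 42.7]
tcp_rot: [180.0, -0.0, 90.0]
ft_force: [0.4, 0.2, -1.7]
finger_gap: 36.1
```

```bash
python3 -m inch '[[[0,0,0.07],[0,0,0],0.2],[[0,0,0.12],[0,0,0],0.2],[[0,0,0.12],[0,0,0],0.2],[[0,0,0.12],[0,0,0],0.2]]'
```

```text
time: 25.65
tool_pos: [623.6, 87.3, 41.6]
tcp_rot: [180.0, -0.0, 90.0]
ft_force: [0.1, 0.5, -1.2]
finger_gap: 35.9
```

```bash
python3 -m inch '[[[0,0,0.05],[0,0,0],0.2],[[0,0,0.1],[0,0,0],0.2],[[0,0,0.1],[0,0,0],0.2]]'
```

```text
time: 25.95
tool_pos: [623.7, 87.3, 41.5]
tcp_rot: [180.0, 0.0, 90.0]
ft_force: [-4.7, -0.6, 6.7]
finger_gap: 36.0
```

Contact. Release and lift, then go to A at (433.5,-169).

```bash
python3 -m inch '[[[0,0,0],[0,0,0],0.6],[[0,0,0],[0,0,0],0.75],[[0,0,0],[0,0,0],0.9],[[0,0,0],[0,0,0],1],[[0,0,0],[0,0,0],1],[[0,0,0],[0,0,0],1],[[0,0,0],[0,0,0],1],[[0,0,-2],[0,0,0],1],[[0,0,-5],[0,0,0],1],[[0,0,-8],[0,0,0],1],[[0,0,-11],[0,0,0],1],[[0,0,-14],[0,0,0],1],[[0,0,-14],[0,0,0],1],[[0,0,-14],[0,0,0],1]]'
python3 -m inch '[[[-2,-1.5,0],[0,0,0],1],[[-6,-4.5,0],[0,0,0],1],[[-10,-7.5,0],[0,0,0],1],[[-14,-10.5,0],[0,0,0],1],[[-18,-13.5,0],[0,0,0],1],[[-21.5,-16,0],[0,0,0],1],[[-24,-18,0.5],[0,0,0],1],[[-25.7,-19.1,0.5],[0,0,0],1],[[-25.7,-19.1,0.5],[0,0,0],1],[[-25.7,-19.1,0.5],[0,0,0],1],[[-25.7,-19.1,0.5],[0,0,0],1],[[-25.7,-19.1,0.5],[0,0,0],1],[[-25.7,-19.1,0.5],[0,0,0],1],[[-25.7,-19.1,0.5],[0,0,0],1]]'
python3 - <<'E'
from h import *
p=telemetry.sense()['tool_pos']
im=snap('wrist','wA0'); print(p); T=Tt(*p,90)
e=rim(im,(245,150,325,250),85,25);print(e,onz('wrist',*e[:2],50,T))
E
```

```text
time: 27.35
tool_pos: [624.2, 87.4, 181.6]
tcp_rot: [179.9, -0.0, 90.0]
ft_force: [-0.4, -0.1, -1.3]
finger_gap: 85.5
time: 28.75
tool_pos: [432.8, -169.2, 175.4]
tcp_rot: [-180.0, -0.0, 90.1]
ft_force: [-0.2, 0.1, -0.0]
finger_gap: 85.5
[ 432.79064099 -169.15051268  175.4134636 ]
(283.49355697631836, 204.13905715942383, (32.3608283996582, 33.56155776977539)) [ 433.18803098 -169.44180808   50.        ]
```

View pics/wA0.png

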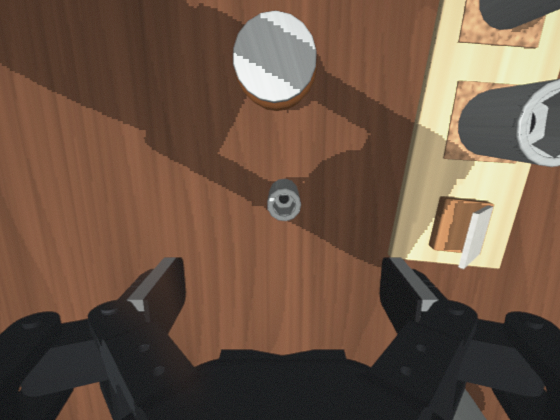

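A is at (433.2,-169.3), directly under the tool.

```bash
python3 -m inch '[[[0,0.04,3],[0,0,0],1],[[0,0.04,6],[0,0,0],1],[[0,0.04,9],[0,0,0],1],[[0,0.04,12],[0,0,0],1],[[0,0.04,14],[0,0,0],1],[[0,0.04,14.8],[0,0,0],1],[[0,0.04,15.2],[0,0,0],1],[[0,0.04,15.2],[0,0,0],1],[[0,0.04,15.2],[0,0,0],1],[[0,0.04,15.2],[0,0,0],0.5],[[0,0.04,15.2],[0,0,0],0.4],[[0,0.04,15.2],[0,0,0],0.3],[[0,0.04,15.2],[0,0,0],0.2],[[0,0.04,15.2],[0,0,0],0.1],[[0,0.04,15.2],[0,0,0],0.1],[[0,0.04,15.2],[0,0,0],0.1],[[0,0.04,15.2],[0,0,0],0.1],[[0,0.04,15.2],[0,0,0],0.1],[[0,0.04,15.2],[0,0,0],0.1]]' 30
python3 -m inch '[[[0,0,-0.5],[0,0,0],0.1],[[0,0,-1],[0,0,0],0.1],[[0,0,-2],[0,0,0],0.1],[[0,0,-4],[0,0,0],0.1],[[0,0,-6.5],[0,0,0],0.1],[[0,0,-9],[0,0,0],0.1],[[0,0,-12],[0,0,0],0.1],[[0,0,-15],[0,0,0],0.1],[[0,0,-15],[0,0,0],0.1],[[0,0,-15],[0,0,0],0.1],[[0,0,-15],[0,0,0],0.1],[[0,0,-15],[0,0,0],0.1]]'
python3 - <<'E'
from h import *
snap('wrist','wA1');print(telemetry.sense()['tool_pos'])
E
```

```text
time: 30.7
tool_pos: [433.2, -169.8, 23.8]
tcp_rot: [180.0, 0.0, 90.0]
ft_force: [-0.2, -0.5, 4.9]
finger_gap: 27.1
time: 31.9
tool_pos: [432.0, -169.2, 172.0]
tcp_rot: [-179.9, -0.1, 90.0]
ft_force: [0.4, -0.2, -1.2]
finger_gap: 27.0
[ 432.09921852 -169.25141595  172.09533679]
```

View pics/wA1.png

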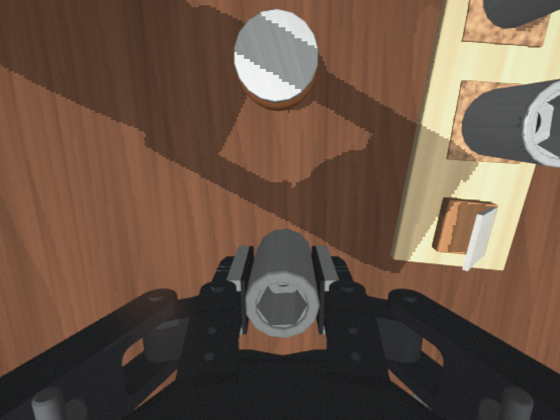

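```bash
python3 -m inch '[[[2,1,0],[0,0,0],0.1],[[6,3.3,0],[0,0,0],0.1],[[10,5.6,0],[0,0,0],0.1],[[14,7.8,0],[0,0,0],0.1],[[18,10,0],[0,0,0],0.1],[[22,12.2,0],[0,0,0],0.1],[[26,14.5,0],[0,0,0],0.1],[[30,16.7,0],[0,0,0],0.1],[[33,18.4,0],[0,0,0],0.1],[[35.35,19.65,0],[0,0,0],0.1],[[35.35,19.65,0],[0,0,0],0.1],[[35.35,19.65,0],[0,0,0],0.1],[[35.35,19.65,4],[0,0,0],0.1],[[35.35,19.65,8],[0,0,0],0.1],[[35.35,19.65,11],[0,0,0],0.1],[[35.35,19.65,12],[0,0,0],0.1],[[35.35,19.65,12],[0,0,0],0.1],[[35.35,19.65,12],[0,0,0],0.1],[[35.35,19.65,12],[0,0,0],0.1],[[35.35,19.65,12],[0,0,0],0.1]]'
python3 - <<'E'
from h import *
s=snap('scene','sA')
cv2.imwrite('pics/sAz.png',cv2.resize(s[200:320,270:470],None,fx=4,fy=4)[:,:,::-1])
print(telemetry.sense()['tool_pos'])
E
```

```text
time: 33.95
tool_pos: [631.0, 184.1, 55.9]
tcp_rot: [179.8, -0.0, 90.0]
ft_force: [-0.4, 0.1, -0.9]
finger_gap: 27.0
[630.64771366 184.03951444  55.45877575]
```

View pics/sAz.png

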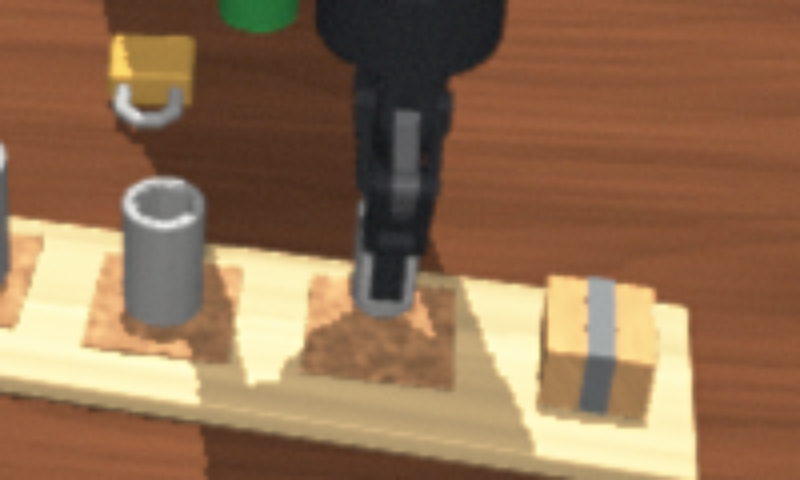

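A hangs over mat 4 and B is standing; lower A. It needs about 15 mm.

```bash
python3 -m inch '[[[0,0,0.6],[0,0,0],0.1],[[0,0,1.1],[0,0,0],0.1],[[0,0,1.4],[0,0,0],0.1],[[0,0,1.4],[0,0,0],0.1],[[0,0,1.4],[0,0,0],0.1],[[0,0,1.4],[0,0,0],0.1]]'
```

```text
time: 34.6
tool_pos: [629.2, 183.8, 39.1]
tcp_rot: [-180.0, 0.0, 90.0]
ft_force: [0.4, 0.3, -1.1]
finger_gap: 26.9
```

```bash
python3 -m inch '[[[0,0,0.05],[0,0,0],0.1],[[0,0,0.05],[0,0,0],0.1],[[0,0,0.05],[0,0,0],0.1]]'
```

```text
time: 34.9
tool_pos: [629.4, 183.8, 38.9]
tcp_rot: [-180.0, 0.0, 90.0]
ft_force: [-0.9, 0.3, -1.0]
finger_gap: 26.5
```

```bash
python3 -m inch '[[[0,0,0.05],[0,0,0],0.1],[[0,0,0.08],[0,0,0],0.1],[[0,0,0.08],[0,0,0],0.1]]'
```

```text
time: 35.2
tool_pos: [629.6, 183.9, 38.8]
tcp_rot: [180.0, -0.0, 90.0]
ft_force: [-3.3, -0.3, 5.6]
finger_gap: 27.1
```

Contact. Release, lift, and clear the cameras' view.

```bash
python3 -m inch '[[[0,0,0],[0,0,0],0.5],[[0,0,0],[0,0,0],0.65],[[0,0,0],[0,0,0],0.8],[[0,0,0],[0,0,0],1],[[0,0,0],[0,0,0],1],[[0,0,0],[0,0,0],1],[[0,0,0],[0,0,0],1],[[0,0,-2],[0,0,0],1],[[0,0,-5],[0,0,0],1],[[0,0,-8],[0,0,0],1],[[0,0,-11],[0,0,0],1],[[0,0,-15],[0,0,0],1],[[0,0,-18],[0,0,0],1],[[0,0,-20],[0,0,0],1]]'
python3 -m inch '[[[3,-1,0],[0,0,0],1],[[6,-3,0],[0,0,0],1],[[10,-6,0],[0,0,0],1],[[14,-9,0],[0,0,0],1],[[18,-12,0],[0,0,0],1],[[22,-16,0],[0,0,0],1],[[25,-20,0],[0,0,0],1],[[27,-24,0],[0,0,0],1],[[28,-28,0],[0,0,0],1],[[29,-32,0],[0,0,0],1],[[29,-34,0],[0,0,0],1],[[29,-34,0],[0,0,0],1],[[29,-34,0],[0,0,0],1],[[29,-34,0],[0,0,0],1],[[29,-34,0],[0,0,0],1]]'
python3 - <<'E'
from h import *
snap('scene','s9');snap('top','t9')
E
```

```text
time: 36.6
tool_pos: [630.4, 184.1, 241.8]
tcp_rot: [179.8, -0.0, 90.0]
ft_force: [0.3, 0.0, -0.5]
finger_gap: 85.2
time: 38.1
tool_pos: [290.8, 473.4, 238.1]
tcp_rot: [180.0, 0.0, 89.9]
ft_force: [0.4, 0.3, -0.7]
finger_gap: 85.3
```

View pics/s9.png

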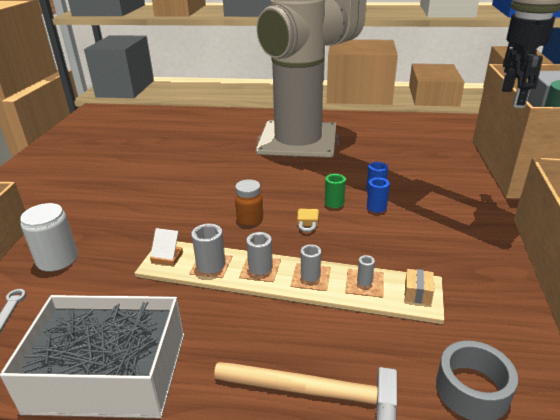

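View pics/t9.png

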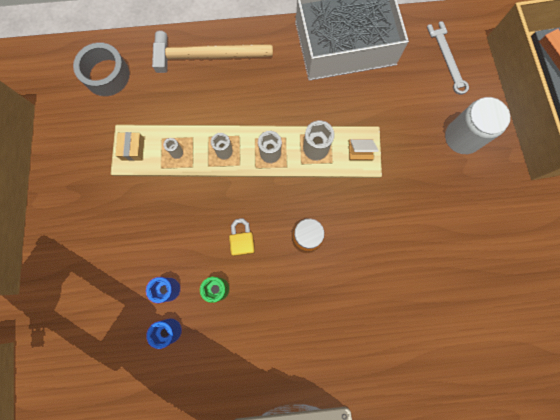

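All four sockets stand in descending order from the ticket stand, and the jar looks unmoved. A final check of the positions:

```bash
python3 - <<'E'
from h import *
np.set_printoptions(precision=1,suppress=True)
t=cv2.imread('pics/t9.png')[:,:,::-1]; s=cv2.imread('pics/s9.png')[:,:,::-1]
tb=dict(D=(300,118,340,150),C=(256,128,284,162),B=(210,130,233,160),A=(162,134,184,160),J=(288,212,332,256))
sb=dict(D=(190,222,228,248),C=(244,230,275,255),B=(298,243,324,262),A=(355,253,378,270),J=(230,175,268,200))
h=dict(D=91,C=81,B=73,A=65,J=85); g=dict(D=(610.6,-104),C=(610.5,-9.3),B=(623.6,86.9),A=(629.5,183.5),J=(427.4,-63.9))
for k in tb:
    a=rim(t,tb[k],120); b=rim(s,sb[k],125)
    p=onz('top',*a[:2],h[k]); print(k,a[2],p[:2],'off mat(top cam)',p[:2]-g[k],'tri',tri([ray('top',*a[:2]),ray('scene',*b[:2])]))
E
```

```text
D (28.036592483520508, 29.39044189453125) [ 611.2 -104.2] off mat(top cam) [ 0.6 -0.2] tri (array([ 611.8, -104.2,   89.3]), np.float64(0.20146613707337735))
C (22.508052825927734, 23.820363998413086) [609.2  -9. ] off mat(top cam) [-1.3  0.3] tri (array([609.9,  -8.7,  79.1]), np.float64(0.3083294396817377))
B (17.81449317932129, 18.941646575927734) [622.3  85.9] off mat(top cam) [-1.3 -1. ] tri (array([623. ,  86.5,  71.1]), np.float64(0.43264125533934233))
A (13.09566593170166, 14.272762298583984) [629. 183.] off mat(top cam) [-0.5 -0.5] tri (array([629.7, 184.2,  63.3]), np.float64(0.6828655738122742))
J (29.282268524169922, 29.63431739807129) [427.6 -64.4] off mat(top cam) [ 0.2 -0.5] tri (array([427.6, -63.9,  83.9]), np.float64(0.5406082407080972))
```

```bash
python3 -c "
from bench import r
print(r.hand_in())"
```

```text
the job is handed in; nothing more can be done
None
```

All four sockets are on the mats and the job is handed in. They stand upright, recess up, in order D, C, B, A (largest to smallest) from the ticket stand. It took about 38 s of the 96 s limit.

- **Position:** in the last top-camera check, every socket centre was within about 1.7 mm of its mat's centre.
- **Height:** the two-view rim heights were 89.3, 79.1, 71.1 and 63.3 mm. Each is about 2 mm under the expected 91, 81, 73 and 65 mm, in line with the camera calibration error.
- **Jar:** it is still standing, within 0.5 mm of where it started.
- **Disagreements:**
    - The scene camera put the mat centres 1.5–5 mm away from the top camera, so I relied mostly on the top and wrist views.
    - One wrist measurement, taken while the arm was still settling, was off by about 3 mm and I dropped it.
    - The finger gap read 1–3 mm less than the socket diameters, but nothing slipped.

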